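# Seat the lacquer pot on the stirrer base

## Robot

A 7-joint arm with a two-finger parallel gripper is mounted at the origin on the work surface. World frame = base frame: x ahead of the robot, y to its left, z up, the work surface at z = 0. Lengths are in mm, angles in rad, forces in N, time in s.
With the tool pointing down it reaches from about 400 to 875 mm from the base axis. Payload 4.4 kg.
Tool frame: the origin (TCP) lies at the very end of the fingers, on their centre line; the grasp point (between the pads) lies 19 mm behind it; z points along the fingers, y is the line along which they close (so a half turn about z gives the same grasp; the last joint's range is limited). The gripper opens to 85 mm and grips with 20 to 120 N. Pads are 22 mm wide; open, the fingers measure 114 mm over their backs; the gripper's body (76 mm by 85 mm) begins 54 mm behind the grasp point. The pads swing forward as they close: fully open they stand 13 mm farther back than shut.
Start: joints at [1.066, 0.628, 0.038, 1.517, -0.027, 0.996, -0.02], TCP at [276.184, -588.422, 202.813] pointing down, gripper open.
Joint ranges: [-3.06, 3.06], [-0.37, 2.12], [-1.25, 1.32], [0.18, 2.47], [-1.1, 4.24], [0.23, 1.98], [-2.94, 2.94]. Speed limits (rad/s): [2.57, 2.57, 3.14, 3.14, 3.14, 3.14, 3.14].

## Interface

Orientations are given as [roll, pitch, yaw] about the fixed x, y, z axes, in that order (R = Rz(yaw) Ry(pitch) Rx(roll)).
In Python, from cell import read_state, get_image, camera_info, finish_job gives the robot as it stands.
- The arm moves only by the tool play_rows, never from a script. Its argument "deltas" is one flat list of numbers, 7 for each row, row after row: the shift along the tool's x, y, z in mm, then the turn, a rotation vector about the tool's x, y, z in rad, then the opening, from 0 (shut) to 1 (fully open). In form: [dx, dy, dz, ax, ay, az, grip, dx, dy, dz, ax, ay, az, grip, ...]. A call has 1 to 10 rows; each row is the pose to reach, as a shift and turn from the pose commanded when the call began, along the tool's axes at that moment; what a row does not reach only later rows make up. A row lasts 1/8 s, in which the tool goes at most 62.5 mm and 10.7 degrees, less where a joint would pass 70% of its speed; a pose out of reach is approached as far as the arm can. A call with a gripper value outside its range is refused whole. The fingers move at their own pace and stop on an object; the grip force is fixed at half the most. Time passes only in rows, so rows that repeat a pose let the fingers close. It gives the time, the measured TCP pose, the force, the opening and the grip force at its end, in the units of the state.
- read_state(): the state, without advancing time (a new reading comes with each control period).
- get_image(name): name is "side" or "top"; returns the picture (420x560x3 uint8, red, green, blue); there is no depth.
- camera_info(name): a dict with "fx", "fy", "cx", "cy" (pixels), "T" (4x4, takes a point from camera to world coordinates). Camera axes: x right, y down, z forward; pixel columns grow to the right and rows downward; lengths in mm; the calibration is good to about 2 mm. A picture is of the moment at which its call begins. camera_info takes no time and is no camera call.
- finish_job(): hands the job in; it is judged then, once.
The state is a dict: "clock": time; "qpos": joint angles; "qd": joint speeds; "tau": joint torques, N m; "eef_pos": TCP position; "tool_rot": TCP orientation; "force": force on the tool from outside, world axes, zero at the start; "torque": the same for the moment, N m; "width": finger opening in mm; "gripper_force": force on a finger pad.
Only numpy, scipy, OpenCV 4.12 (cv2) and the standard library are available. Lean on these libraries where they do the work, as an engineer would, in place of code of your own. Each camera call takes 0.05 s, during which the arm holds its last target. There are 200 camera calls.

## Task

Put the lidded steel lacquer pot that has two holes in its foot plate onto the stirrer base, so that both of the base's pegs stand up through the holes and the foot lies flat on the deck. Set it down gently, lowering it over the pegs before you let go of it rather than dropping it, and leave the other two pots where they are.

Things in the scene. Friction and masses are not known exactly. Their poses are not given: they have to be found in the camera images.
- pot_mid (a point): Centre (half-way up) of the loose pot to seat, about 0.45 kg, 132 mm high. Dark foot plate 172 (own x) x 64 x 8 mm, underside 66 mm below this point, a 36 mm hole 60 mm each way along x. Steel can 80 mm across, lid 86 mm, lid top 30 mm above this point. Black bar handle along x, 84 x 14 x 12 mm high, centre 60 mm above this point, 24 mm clear of the lid, 62 mm between posts. 
- seat (a point): Centre of the deck of the stirrer base, at deck height: a fixed grey box 210 (own x) x 130 mm, flat black deck 62 mm above the table, dark disc at its centre. Steel pegs stand 60 mm either way along x: 14 mm thick, tapering to 8 mm at the top, 24 mm above the deck. With the pot home, its centre is 66 mm above this point and its x lies along this x, either way round.
- round_pot_mid (a point): Centre (half-way up) of another loose pot, to be left alone: same can, lid, bar handle and height (132 mm), but on a plain round foot 92 mm in diameter without holes.
- small_pot_mid (a point): Centre (half-way up) of a smaller loose pot, to be left alone: can 62 mm in diameter, 101 mm high to the top of its round lid knob, on a plain square foot 86 mm wide without holes.

How it is judged (in metres and radians):
On the way:
1. the pot, still in the grip, is lowered over the pegs to within 20 mm of home (horizontal distance between pot_mid and seat below 0.02 m and z of pot_mid in the frame of seat below 0.086 m and contact force between the fingers and pot above 1 N), for 0.05 s.
At the end, for the whole second after the job is handed in: The holed pot stands at rest and flat on the deck, both pegs through its holes: centre within 16 mm of the seat, height within 4 mm of home, long axis within 12 degrees of the base's, tilt under 4 degrees; the other two pots are within 30 mm of their starts (horizontal distance between pot_mid and seat below 0.016 m and z of pot_mid in the frame of seat between 0.062 and 0.07 m and angle between the x axis of pot_mid and the x axis of seat, either way round below 0.22 rad and angle between pot_mid's own z axis and vertical below 0.07 rad and linear speed of pot below 0.02 m/s and distance of each of round_pot_mid, small_pot_mid from where it was at the start of the episode below 0.03 m); the robot touches nothing.
It fails at once if another pot is moved by more than 30 mm (distance of any of round_pot_mid, small_pot_mid from where it was at the start of the episode above 0.03 m).
It also fails if it takes over 40 s, if anything falls off the work surface, if the arm or the gripper's body presses on something with over 40 N, if the wrist force passes 120 N, or if a joint passes its speed limit or range.

## Working session

There is one attempt and no reset: what is moved stays moved. The work goes in short steps, Python scripts to look and compute and a tool call to move; the robot and the scene stay as the last step left them, time stands still between calls to the robot, and variables do not carry over. Pictures are saved under pics/ and viewed, at most 10 in all, crops included, and the job is handed in when it is done.

Besides the shell and the picture viewer there is one more tool, called after "Call:" as a command line: name --argument value ..., lists and objects as JSON in quotes. play_rows: Moves the arm, as the interface text tells. Its arguments: {"type":"object","properties":{"deltas":{"type":"array"}},"required":["deltas"]}

```bash
mkdir -p pics; python3 - <<'E'
from cell import *
import cv2,numpy as np
for n in("side","top"):
    im=get_image(n); cv2.imwrite(f"pics/{n}0.png",im[:,:,::-1]); c=camera_info(n); print(n,c["fx"],c["cx"],c["cy"],np.round(c["T"],3).tolist())
s=read_state();print(s)
E
```

```text
side 386.970005592135 276.0635479163416 218.09834049573215 [[-0.994, -0.046, 0.101, 481.983], [-0.11, 0.52, -0.847, 797.051], [-0.014, -0.853, -0.522, 590.686], [0.0, 0.0, 0.0, 1.0]]
top 472.05781490167413 288.57360157829453 209.92528967514716 [[0.019, -0.99, 0.142, 385.062], [-1.0, -0.019, 0.003, 5.876], [0.0, -0.142, -0.99, 1238.05], [0.0, 0.0, 0.0, 1.0]]
{'clock': 0.1, 'qpos': array([ 1.06619736,  0.62925689,  0.03842705,  1.51824975, -0.02697069,
        0.99629019, -0.01998   ]), 'qd': array([-6.56383025e-04, -3.62711347e-03,  1.44669514e-03, -7.73877290e-04,
        1.05241543e-03, -5.37450792e-05,  4.21662325e-04]), 'tau': array([ 3.53224052e-03, -5.64540625e+01,  1.23120904e+00, -1.93975925e+01,
        1.14912365e-02,  5.44218507e-03, -3.49596235e-05]), 'eef_pos': array([ 275.93020095, -587.86820722,  201.98448854]), 'tool_rot': array([-3.13990626e+00,  3.08011536e-05,  4.38849680e-01]), 'force': array([-0.18576452,  1.18977637, -0.0960196 ]), 'torque': array([0.01493868, 0.0786908 , 0.0227912 ]), 'gripper_force': 0.0, 'width': 85.55876674924295}
```

View pics/side0.png

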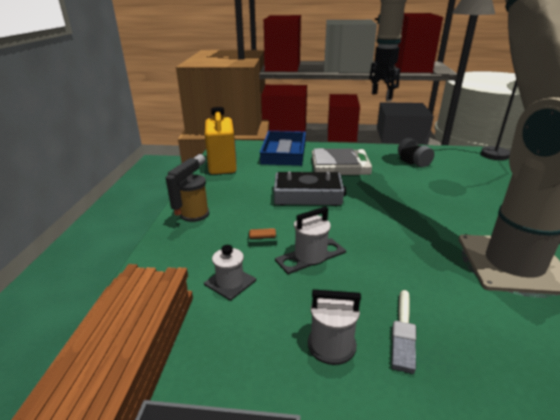

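View pics/top0.png

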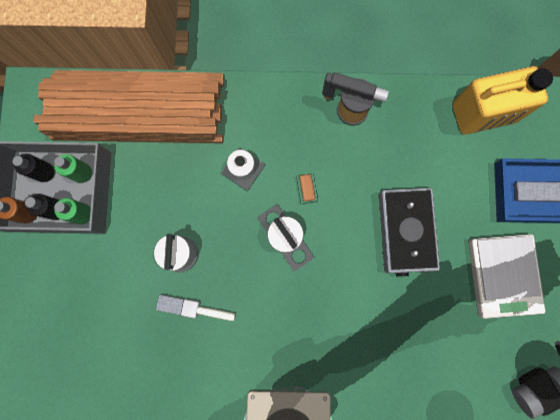

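Side view: the holed pot is at about (312,240) and the base at (308,187). Top view: the holed pot is at (286,235) with its handle diagonal. The base is at (411,230) with pegs near (408,206) and (415,254). The round pot is at (172,252) and the small one at (240,163).

```bash
cat > h.py <<'E'
from cell import *
import cv2,numpy as np
def cast(n,uv,z):
    c=camera_info(n);T=np.array(c["T"]);d=T[:3,:3]@[(uv[0]-c["cx"])/c["fx"],(uv[1]-c["cy"])/c["fy"],1]
    return (T[:3,3]+d*(z-T[2,3])/d[2])[:2]
def proj(n,p):
    c=camera_info(n);T=np.array(c["T"]);q=T[:3,:3].T@(np.array(p)-T[:3,3]);return np.array([c["fx"]*q[0]/q[2]+c["cx"],c["fy"]*q[1]/q[2]+c["cy"]])
E
python3 - <<'E'
from h import *
im=cv2.imread("pics/top0.png");g=im.max(2);b=im.astype(int);sat=g-im.min(2)
def blobs(mask,x0,y0,x1,y1,mn=25):
    m=np.zeros_like(mask,np.uint8);m[y0:y1,x0:x1]=mask[y0:y1,x0:x1]*255
    return [c for c in cv2.findContours(m,cv2.RETR_EXTERNAL,cv2.CHAIN_APPROX_NONE)[0] if cv2.contourArea(c)>mn]
for c in blobs(g>150,255,200,320,275): # lid
    if cv2.contourArea(c)>60:
        print("white",cv2.contourArea(c),cv2.minAreaRect(c),cv2.minEnclosingCircle(c))
lids=np.vstack([c for c in blobs(g>150,255,200,320,275)]);(u,v),r=cv2.minEnclosingCircle(lids);print("lid",u,v,r,cast("top",(u,v),96))
m=np.zeros_like(g);cv2.circle(m,(int(u),int(v)),int(r)+2,255,-1)
for c in blobs((g<70)&(m>0),255,200,320,275):
    R=cv2.minAreaRect(c);bx=cv2.boxPoints(R);w=[cast("top",p,132) for p in bx];print("handle",R,np.round(w,1).tolist(),np.mean(w,0))
for c in blobs((g<60),375,180,445,282,200):
    R=cv2.minAreaRect(c);w=[cast("top",p,62) for p in cv2.boxPoints(R)];print("deck",R,np.round(w,1).tolist(),np.mean(w,0))
for c in blobs((g>110)&(sat<40),390,195,430,265,2):
    M=c.reshape(-1,2).mean(0);print("peg",M,cv2.contourArea(c),cast("top",M,86))
k=7
cv2.imwrite("pics/c1.png",cv2.resize(im[185:285,250:350],None,fx=6,fy=6,interpolation=2)[:, :]);cv2.imwrite("pics/c2.png",cv2.resize(im[180:285,370:450],None,fx=5.6,fy=5.6,interpolation=2))
a=cv2.imread("pics/c1.png");b2=cv2.imread("pics/c2.png");h=588
o=np.hstack([cv2.resize(im[185:283,255:320],None,fx=6,fy=6,interpolation=2),cv2.resize(im[185:283,378:443],None,fx=6,fy=6,interpolation=2)]);cv2.imwrite("pics/c3.png",o);print(o.shape)
E
```

```text
white 379.0 ((276.7840270996094, 239.75552368164062), (34.4090576171875, 15.5165376663208), 54.24611282348633) ((282.0, 236.0), 17.204750061035156)
white 314.0 ((294.23846435546875, 229.29232788085938), (33.489376068115234, 14.51206111907959), 60.2551155090332) ((289.5, 232.0), 16.77060890197754)
lid 285.01812744140625 234.15106201171875 17.912500381469727 [489.6212174   16.45952906]
handle ((284.9615478515625, 232.69229125976562), (33.83671188354492, 4.714951992034912), 56.3099365234375) [[519.5, 43.7], [525.9, 34.6], [460.3, -10.8], [454.0, -1.8]] [489.90196779  16.42273923]
deck ((411.05340576171875, 229.54598999023438), (76.63477325439453, 45.3476448059082), 85.71085357666016) [[601.9, -235.5], [612.8, -350.1], [420.7, -359.7], [410.2, -247.7]] [ 511.38268438 -298.24240686]
peg [414.91666667 253.33333333] 12.0 [ 449.73162187 -300.42648268]
peg [411.08333333 204.5       ] 12.0 [ 569.8684786 -293.2568928]
(588, 780, 3)
```

View pics/c3.png

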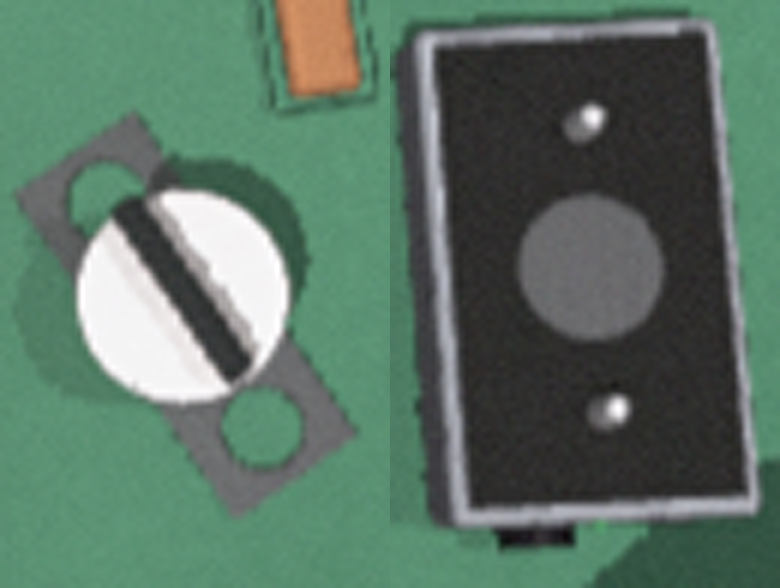

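The left crop shows the pot with its foot, two holes and handle aligned. The foot corners are at crop (138,112), (15,190), (240,517) and (357,432). The right crop shows the peg tops at (592,115) and (617,408), and the disc at (590,267).

```bash
python3 - <<'E'
from h import *
L=lambda x,y:(x/6+254.6,y/6+184.6); Rr=lambda x,y:((x-390)/6+377.6,y/6+184.6)
A=lambda a,b:np.degrees(np.arctan2(*(a-b)[::-1]))
c=[cast("top",L(*p),8) for p in((138,112),(15,190),(357,432),(240,517))]
print("foot",np.mean(c,0),A((c[0]+c[1])/2,(c[2]+c[3])/2))
h=[cast("top",L(*p),132) for p in((130,210),(238,370))];print("handle",np.mean(h,0),A(*h),np.linalg.norm(h[0]-h[1]))
ho=[cast("top",L(*p),8) for p in((108,200),(262,427))];print("holes",np.mean(ho,0),A(*ho))
pg=[cast("top",Rr(*p),86) for p in((590,117),(615,410))];print("pegs",np.mean(pg,0),A(*pg),np.linalg.norm(pg[0]-pg[1]))
print("disc",cast("top",Rr(591,267),62))
dk=[cast("top",Rr(*p),62) for p in((416,30),(711,20),(757,512),(455,525))];print("deck",np.mean(dk,0),A((dk[0]+dk[1])/2,(dk[2]+dk[3])/2))
# side view handle check
for n,p in(("pot handle",[490,16.5,132]),("peg1",[569.9,-293.3,86]),("peg2",[449.7,-300.4,86]),("tcp",[276,-588,202])):print(n,proj("side",p),proj("top",p))
E
```

```text
foot [491.5842964   15.31991641] 35.52386561308503
handle [489.33155139  15.68710059] 35.05978999515457 75.83255506979657
holes [490.91154083  16.2464477 ] 35.223141192875744
pegs [ 510.78651161 -296.89775663] 3.8030072081804773 120.41563500429012
disc [ 511.39419576 -298.41293187]
deck [ 510.63988013 -295.70224377] 3.9024382979062744
pot handle [312.31331061 211.54057448] [284.89035966 232.58969178]
peg1 [288.95724464 172.50309518] [411.10056807 204.48771682]
peg2 [328.1361449  172.86671641] [414.90602596 253.34615661]
tcp [379.68878648 109.6950084 ] [565.5469408  334.66243525]
```

Call:
play_rows --deltas '[45,-46,0,0,0,-0.02,1,90,-91,0,0,0,-0.04,1,135,-137,0,0,0,-0.06,1,180,-182,0,0,0,-0.08,1,225,-228,0,0,0,-0.1,1,270,-274,0,0,0,-0.12,1,315,-319,0,0,0,-0.14,1,360,-365,0,0,0,-0.16,1,405,-410,0,0,0,-0.175,1,430,-436,0,0,0,-0.175,1]'

```text
clock: 1.35
eef_pos: [480.7, -8.3, 202.7]
tool_rot: [-3.141, -0.0, 0.616]
force: [1.1, -0.3, -0.2]
width: 85.7
gripper_force: 0.0
```

Call:
play_rows --deltas '[0,0,0,0,0,0,1,0,0,0,0,0,0,1]'

```text
clock: 1.6
eef_pos: [479.6, -11.7, 202.5]
tool_rot: [-3.142, 0.001, 0.614]
force: [0.8, -0.5, 0.1]
width: 85.4
gripper_force: 0.0
```

Call:
play_rows --deltas '[25,-16,0,0,0,0,1,25,-16,25,0,0,0,1,25,-16,50,0,0,0,1,25,-16,70,0,0,0,1,25,-16,85,0,0,0,1,25,-16,94,0,0,0,1,25,-16,94,0,0,0,1]'

```text
clock: 2.48
eef_pos: [490.9, 15.2, 108.5]
tool_rot: [-3.141, 0.001, 0.612]
force: [-0.2, 1.0, 0.6]
width: 85.5
gripper_force: 0.0
```

```bash
python3 - <<'E'
from h import *
a=cv2.resize(get_image("side")[170:290,250:380,::-1],None,fx=4,fy=4,interpolation=2)
cv2.imwrite("pics/g1.png",a);s=read_state();print(s["eef_pos"],s["force"])
E
```

```text
[491.3834921   15.60002743 108.93889631] [ 0.34802571 -0.31960344  0.33662623]
```

View pics/g1.png

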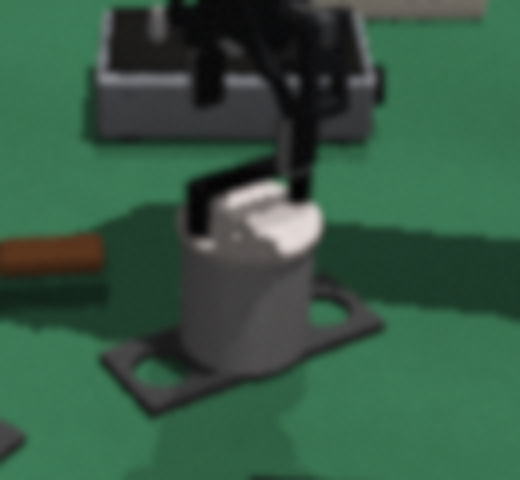

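The fingers straddle the handle, with the rear tip at about crop (207,105) and the front tip at (300,195). I'm closing the gripper now.

Call:
play_rows --deltas '[0,0,0,0,0,0,0,0,0,0,0,0,0,0,0,0,0,0,0,0,0,0,0,0,0,0,0,0,0,0,0,0,0,0,0,0,0,0,0,0,0,0]'

```text
clock: 3.28
eef_pos: [491.4, 16.5, 108.8]
tool_rot: [3.142, -0.0, 0.614]
force: [0.0, -0.0, 0.3]
width: 0.3
gripper_force: 0.0
```

Call:
play_rows --deltas '[0,0,-5,0,0,0,0,0,0,-20,0,0,0,0,0,0,-45,0,0,0,0,0,0,-70,0,0,0,0,0,0,-100,0,0,0,0,0,0,-120,0,0,0,0,0,0,-120,0,0,0,0,0,0,-120,0,0,0,0]'

```text
clock: 4.28
eef_pos: [490.9, 16.4, 228.3]
tool_rot: [-3.141, 0.001, 0.614]
force: [0.3, -0.7, 0.1]
width: -0.3
gripper_force: 0.0
```

```bash
python3 - <<'E'
from h import *
a=cv2.resize(get_image("side")[80:290,230:380,::-1],None,fx=2.8,fy=2.8,interpolation=2)
b=cv2.resize(get_image("top")[150:300,230:360,::-1],None,fx=2.9,fy=2.9,interpolation=2)
h=min(len(a),len(b));o=np.hstack([a[-h:],b[-h:]]);print(o.shape,a.shape,b.shape)
cv2.imwrite("pics/g2.png",o)
E
```

```text
(435, 797, 3) (588, 420, 3) (435, 377, 3)
```

View pics/g2.png

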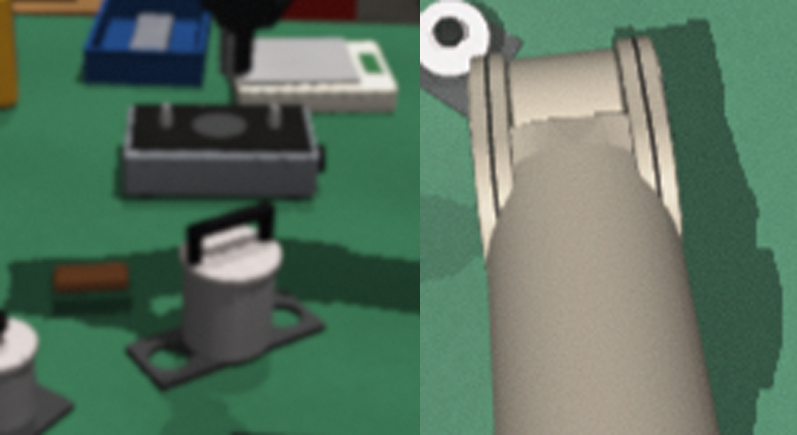

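The right crop shows the arm covering the pot in the top view. The side crop shows the pot unmoved with the shut fingertips at (242,75), so the grasp missed. I'm comparing the projections.

```bash
python3 - <<'E'
from h import *
print("tcp now",proj("side",[490.9,16.4,228.3]),"seen",(316.4,161.4))
for z in (108,121):
  for s in (43,-43): print(z,s,(proj("side",[491+s*.576,16-s*.817,z])-[250,170])*4, "seen (300,195),(207,105)")
print("handle ends", [(proj("side",[490.5+s*.817,16+s*.576,126])-[250,170])*4 for s in(42,-42)])
s=np.array([proj("side",[490.5+s*.817,16+s*.576,126]) for s in(42,-42)]);print((s-[230,134.6])*2.8,'seen (195,240),(270,215)')
E
```

```text
tcp now [313.44794571 173.77781714] seen (316.4, 161.4)
108 43 [207.40399819 168.63392519] seen (300,195),(207,105)
108 -43 [287.72669665 235.04043767] seen (300,195),(207,105)
121 43 [207.85674825 150.20368156] seen (300,195),(207,105)
121 -43 [288.83563093 215.76668473] seen (300,195),(207,105)
handle ends [array([186.71249608, 193.37743135]), array([307.1427656 , 156.38761748])]
[[186.69874726 234.48420195]
 [270.99993592 208.59133224]] seen (195,240),(270,215)
```

```bash
python3 - <<'E'
from h import *
im=get_image("side");g=im.max(2)
print(g[145:182,306:328:2])
print([ (z,proj("side",[490.9,16.4,z]).round(1)) for z in(228,240,250,260,265,270)])
E
```

```text
[[106  68  28  16  13  12  14  20  65  82  91]
 [111  78  35  29  15  12  11  36  95 112 115]
 [114  81  38  43  20  13  12  52 120 131 131]
 [116  81  41  50  23  10  12  70 146 155 155]
 [119  80  44  54  24   8  15  83 167 175 176]
 [119  80  45  53  24  13  15  95 179 186 187]
 [119  83  45  54  22  12  17 104 182 188 187]
 [120  84  45  54  23  12  16 111 182 189 188]
 [119  80  43  52  25  11  18 116 185 189 188]
 [118  76  43  51  22  14  18 119 187 189 189]
 [118  75  43  50  21  13  18 116 186 190 189]
 [117  78  45  49  21  13  17 121 188 191 189]
 [119  83  45  50  18  12  22 129 189 190 189]
 [119  86  46  49  20  13  24 137 191 190 190]
 [119  87  45  50  20  16  42 147 194 191 190]
 [119  93  52  51  29  34  77 164 194 192 192]
 [121 104  66  54  49  70 123 179 194 192 191]
 [120 112  83  58  77 109 154 180 185 184 183]
 [118 117  94  60  98 128 148 156 156 155 154]
 [117 118 102  64 106 139 139 140 139 139 139]
 [116 117 110  68 101 167 176 178 177 176 180]
 [116 117 113  68  93 179 193 202 197 195 205]
 [117 118 113  69  79 153 164 181 170 166 181]
 [119 117 113  70  68 115 126 138 130 125 136]
 [118 117 112  70  64 100 109 115 113 108 115]
 [111 112 106  68  60  94 102 105 106 102 108]
 [ 90  91  87  58  52  77  84  85  85  84 100]
 [ 57  58  56  41  37  49  54  55  55  55  87]
 [ 36  36  35  32  30  32  33  35  34  36  72]
 [ 41  41  39  36  30  29  29  29  28  31  64]
 [ 58  57  55  50  40  32  29  27  29  31  63]
 [ 69  69  68  64  56  43  29  29  27  32  66]
 [ 73  73  73  72  69  56  35  29  27  32  65]
 [ 74  74  74  74  74  66  39  28  28  33  63]
 [ 75  74  75  74  74  68  42  28  28  30  55]
 [ 74  75  75  74  72  65  38  30  29  29  42]
 [ 74  73  73  71  69  54  32  29  30  29  31]]
[(228, array([313.4, 173.9])), (240, array([313.6, 168.9])), (250, array([313.8, 164.7])), (260, array([314. , 160.4])), (265, array([314.1, 158.2])), (270, array([314.2, 156. ]))]
```

The dark shut tip ends at about row 160.5, where row 174 was expected, so the fingertips sit about 32 mm above the reported TCP. The start picture showed the same shift. I'll go down again in careful steps and look.

Call:
play_rows --deltas '[0,0,0,0,0,0,1,0,0,0,0,0,0,1,0,0,30,0,0,0,1,0,0,60,0,0,0,1,0,0,90,0,0,0,1,0,0,110,0,0,0,1,0,0,122,0,0,0,1,0,0,130,0,0,0,1,0,0,135,0,0,0,1,0,0,135,0,0,0,1]'

```text
clock: 5.68
eef_pos: [491.6, 16.4, 93.9]
tool_rot: [3.141, -0.0, 0.614]
force: [-0.7, 0.2, -0.5]
width: 85.5
gripper_force: 0.0
```

```bash
python3 - <<'E'
from h import *
a=cv2.resize(get_image("side")[150:270,250:380,::-1],None,fx=5,fy=5,interpolation=2)
cv2.imwrite("pics/g3.png",a);s=read_state();print(s["eef_pos"],s["force"])
E
```

```text
[491.7234906   16.44395633  94.13809055] [-0.2860941  -0.14707652  0.35076739]
```

View pics/g3.png

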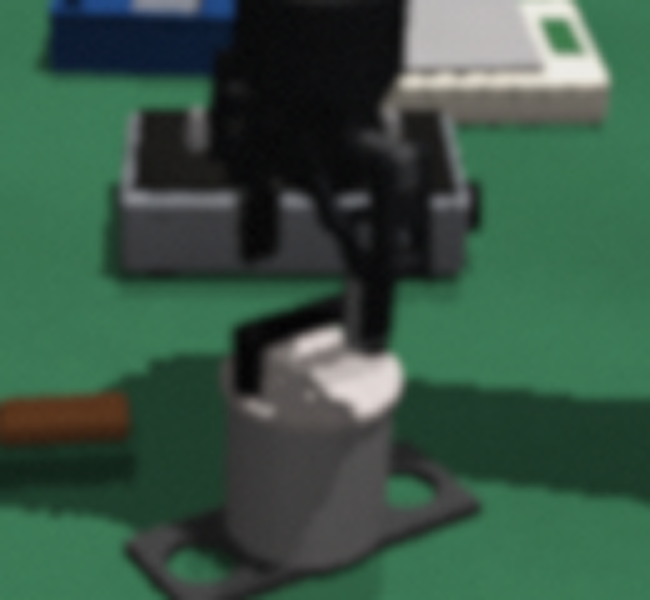

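The rear tip is at crop (260,258) and the front pad strip ends near (352,350). Both are still about 25–30 mm too high, and there is no contact. I'll go 10 mm lower and close.

Call:
play_rows --deltas '[0,0,4,0,0,0,1,0,0,8,0,0,0,1,0,0,10,0,0,0,1,0,0,10,0,0,0,0.5,0,0,10,0,0,0,0.3,0,0,10,0,0,0,0,0,0,10,0,0,0,0,0,0,10,0,0,0,0,0,0,10,0,0,0,0]'

```text
clock: 6.85
eef_pos: [491.3, 16.8, 84.0]
tool_rot: [-3.141, -0.0, 0.614]
force: [-1.2, 0.3, 3.3]
width: 12.7
gripper_force: 59.3
```

Width is 12.7 with 59 N of grip force, so the bar is held. I'm lifting it.

Call:
play_rows --deltas '[0,0,-3,0,0,0,0,0,0,-10,0,0,0,0,0,0,-25,0,0,0,0,0,0,-45,0,0,0,0,0,0,-70,0,0,0,0,0,0,-95,0,0,0,0,0,0,-115,0,0,0,0,0,0,-120,0,0,0,0,0,0,-120,0,0,0,0]'

```text
clock: 7.98
eef_pos: [491.2, 16.3, 204.0]
tool_rot: [3.141, -0.0, 0.614]
force: [0.2, -1.0, -6.3]
width: 12.5
gripper_force: 58.8
```

```bash
python3 - <<'E'
from h import *
cv2.imwrite("pics/g4.png",cv2.resize(get_image("side")[80:280,210:400,::-1],None,fx=3,fy=3,interpolation=2));s=read_state();print(s["eef_pos"],s["force"],s["torque"])
y=0.614;d=np.array([511-490.9,-297.5-16.2]);print("yaw turn az",y-0.063,"dx,dy",d@[np.cos(y),np.sin(y)],d@[np.sin(y),-np.cos(y)])
E
```

```text
[490.82561387  16.32804064 203.44822066] [ 0.02875874  0.01300755 -6.07594976] [-0.00262638  0.06612041 -0.01218746]
yaw turn az 0.5509999999999999 dx,dy -164.30684121890388 267.9831373961166
```

View pics/g4.png

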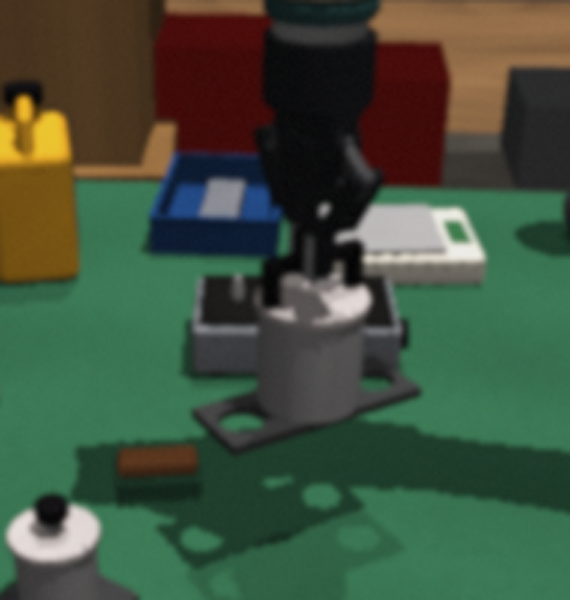

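The pot hangs level in the grip. I'm carrying it to above the base.

Call:
play_rows --deltas '[-8,13,0,0,0,0.03,0,-27,44,0,0,0,0.1,0,-50,82,0,0,0,0.18,0,-74,121,0,0,0,0.26,0,-98,160,0,0,0,0.34,0,-122,199,0,0,0,0.42,0,-144,235,0,0,0,0.5,0,-158,258,0,0,0,0.54,0,-164,268,0,0,0,0.551,0,-164,268,0,0,0,0.551,0]'

```text
clock: 9.28
eef_pos: [511.0, -297.5, 203.1]
tool_rot: [-3.141, 0.001, 0.062]
force: [-0.6, 0.4, -5.1]
width: 12.7
gripper_force: 58.8
```

Call:
play_rows --deltas '[0,0,5,0,0,0,0,0,0,10,0,0,0,0,0,0,14,0,0,0,0,0,0,14,0,0,0,0]'

```text
clock: 9.78
eef_pos: [511.5, -296.6, 189.4]
tool_rot: [-3.141, 0.001, 0.063]
force: [0.6, 0.3, -5.5]
width: 12.9
gripper_force: 58.8
```

```bash
python3 - <<'E'
from h import *
a=cv2.resize(get_image("side")[110:220,240:360,::-1],None,fx=4,fy=4,interpolation=2)
b=cv2.resize(get_image("top")[170:290,370:460,::-1],None,fx=3.6667,fy=3.6667,interpolation=2)
o=np.hstack([a,b[:440]]);print(o.shape);cv2.imwrite("pics/g5.png",o);s=read_state();print(s["eef_pos"],s["tool_rot"],s["force"])
# pot hole / foot-corner predictions at current height if centred on seat, side crop px
z0=s["eef_pos"][2]-84; c,si=np.cos(.063),np.sin(.063)
for lx,ly in((86,32),(86,-32),(-86,32),(-86,-32)):
    p=[511+lx*c-ly*si,-297.5+lx*si+ly*c,z0]; print("corner",(lx,ly),((proj("side",p)-[240,110])*4).round(),((proj("top",[p[0],p[1],z0+8])-[370,170])*3.6667+[480,0]).round())
E
```

```text
(440, 810, 3)
[ 511.82389422 -297.04222181  189.89372464] [ 3.14151410e+00 -1.46520018e-04  6.29315901e-02] [-0.78183565 -0.39853334 -6.27509107]
corner (86, 32) [159. 243.] [591.  82.]
corner (86, -32) [162. 209.] [687.  78.]
corner (-86, 32) [390. 245.] [611. 344.]
corner (-86, -32) [383. 211.] [710. 339.]
```

View pics/g5.png

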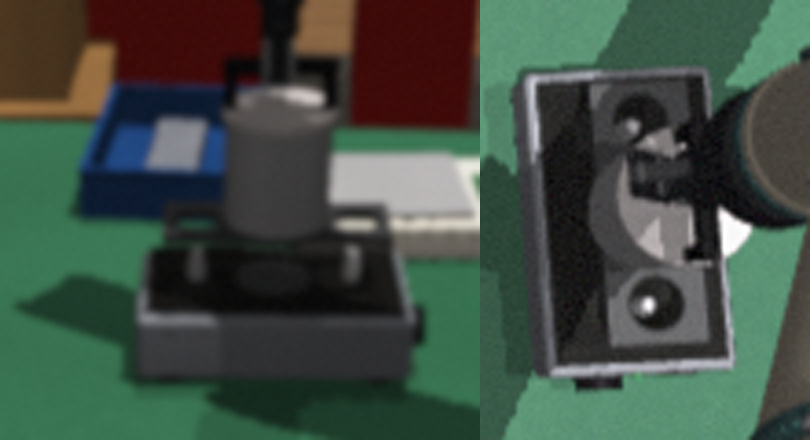

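In the top crop the foot corners at (593,84), (685,80), (612,345) and (708,340) match the prediction within about 2 crop pixels. Both pegs show through the holes, so I'm lowering.

Call:
play_rows --deltas '[0,0,6,0,0,0,0,0,0,12,0,0,0,0,0,0,18,0,0,0,0,0,0,24,0,0,0,0,0,0,30,0,0,0,0,0,0,35,0,0,0,0,0,0,39,0,0,0,0,0,0,41,0,0,0,0,0,0,42,0,0,0,0,0,0,42,0,0,0,0]'

```text
clock: 11.12
eef_pos: [511.8, -297.2, 147.9]
tool_rot: [3.141, -0.0, 0.063]
force: [-0.3, 0.6, -5.5]
width: 12.8
gripper_force: 58.8
```

Call:
play_rows --deltas '[0,0,1,0,0,0,0,0,0,2,0,0,0,0,0,0,2,0,0,0,0]'

```text
clock: 11.5
eef_pos: [511.9, -297.0, 146.1]
tool_rot: [3.142, -0.0, 0.063]
force: [-0.2, 0.2, -4.1]
width: 12.6
gripper_force: 59.2
```

Call:
play_rows --deltas '[0,0,0.7,0,0,0,0,0,0,1.2,0,0,0,0,0,0,1.2,0,0,0,0]'

```text
clock: 11.88
eef_pos: [512.0, -297.0, 146.0]
tool_rot: [3.141, -0.001, 0.063]
force: [-3.0, 2.7, 6.5]
width: 13.0
gripper_force: 60.5
```

The foot is on the deck: the force has reversed to +6.5 N. I'm releasing and then rising.

Call:
play_rows --deltas '[0,0,0,0,0,0,0.3,0,0,0,0,0,0,0.6,0,0,0,0,0,0,0.8,0,0,0,0,0,0,0.8,0,0,-5,0,0,0,0.8,0,0,-20,0,0,0,0.8,0,0,-50,0,0,0,0.8,0,0,-90,0,0,0,0.8,0,0,-130,0,0,0,0.8,0,0,-130,0,0,0,0.8]'

```text
clock: 13.12
eef_pos: [513.9, -298.5, 279.4]
tool_rot: [3.137, -0.007, 0.063]
force: [-0.0, -0.7, 0.3]
width: 68.5
gripper_force: 0.0
```

```bash
python3 - <<'E'
from h import *
a=cv2.resize(get_image("side")[110:220,240:360,::-1],None,fx=4,fy=4,interpolation=2)
b=cv2.resize(get_image("top")[170:290,370:460,::-1],None,fx=3.6667,fy=3.6667,interpolation=2)
cv2.imwrite("pics/g6.png",np.hstack([a,b[:440]]));s=read_state();print(s["eef_pos"],s["force"],s["width"])
E
```

```text
[ 511.76212554 -297.11752795  275.54946735] [-0.59396025 -0.63844146 -0.80992387] 68.19509997450304
```

View pics/g6.png

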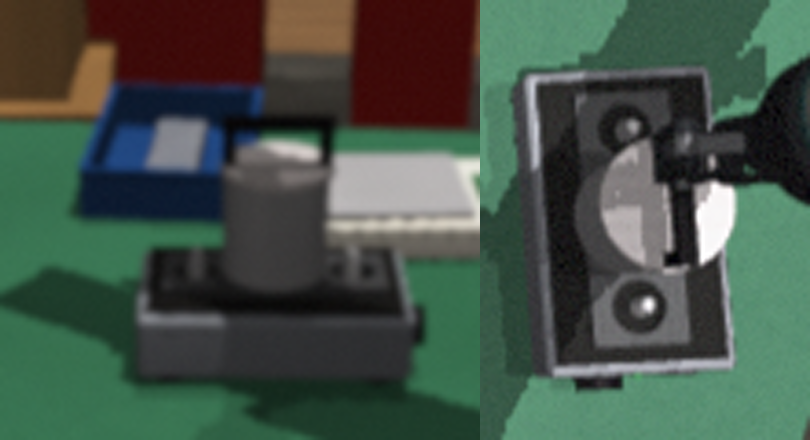

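The pot stands flat on the deck, with both pegs through the holes at right-crop (627,127) and (645,305). The gripper is clear, so I'm handing in.

```bash
python3 -c "
from cell import *
print(finish_job())"
```

```text
the job is handed in; nothing more can be done
None
```

The holed pot is seated flat on the stirrer base with both pegs through its holes. The first grasp closed on nothing because the fingertips sat about 30 mm above the reported position. The second grasp held, I never touched the other two pots, and the job is handed in (no verdict was returned).

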